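Put the gauze rolls and dropper bottles away in their holders

ROBOT

A 6-joint arm with a two-finger parallel gripper is mounted at the origin on a cart in front of the work surface, level with it; the furniture and walls round the work are solid. World frame = base frame: x ahead of the robot, y to its left, z up, the work surface at z = 0. Lengths are in mm, angles in rad, forces in N, time in s.
With the tool pointing down it reaches from about 325 to 775 mm from the base axis. Payload 5.5 kg.
Tool frame: the origin (TCP) lies on the mounting face of the last link; the fingertips stand 173 mm ahead of it and the grasp point (between the pads) lies robot.tcp_to_grasp ahead of it (robot.tcp_to_grasp is the distance from the TCP to the grasp point, in mm); z points along the fingers, y is the line along which they close (so a half turn about z gives the same grasp; the last joint's range is limited). The gripper opens to 85 mm and grips with 20 to 120 N. Pads are 22 mm wide; open, the fingers measure 114 mm over their backs; the gripper's body (76 mm by 85 mm) begins 54 mm behind the grasp point. The pads swing forward as they close: fully open they stand 13 mm farther back than shut.
Start: joints at [-1.208, 0.091, 1.231, -0, 1.82, -0.057], TCP at [244.548, -547.918, 404.675] pointing down, gripper open.
Joint ranges: [-2.87, 2.87], [-0.86, 2.18], [0.17, 2.46], [-1.51, 4.65], [0.06, 2.69], [-2.65, 2.65]. Speed limits (rad/s): [2.57, 2.57, 3.01, 3.14, 3.14, 3.14].

INTERFACE

Orientations are given as a unit quaternion [x, y, z, w].
In Python, from rig import robot gives the robot as it stands. The module is installed in compiled form; this text tells all that it offers.
- The arm moves only by the tool apply_moves, never from a script. Its argument "increments" is a list that holds one entry, the list of rows, each a list of 7 numbers: the opening, from -1 (shut) to 1 (fully open), then the shift along the world's x, y, z in fractions of the full range, 1 being 80 cm, then the turn, a rotation vector about the world's x, y, z in shares of 180 degrees (1.0 is 180 degrees). A call has 1 to 10 rows; each row is the pose to reach, as a shift and turn from the pose commanded when the call began; what a row does not reach only later rows make up. A row lasts 1/10 s, in which the tool goes at most 50 mm and 8.59 degrees, less where a joint would pass 70% of its speed; a pose out of reach is approached as far as the arm can. Shift and turn numbers lie between -1 and 1, and a call with a number outside is refused. A call with a gripper value outside its range is refused whole. The fingers move at their own pace and stop on an object; the grip force is fixed at half the most. Time passes only in rows, so rows that repeat a pose let the fingers close. It gives the time, the measured TCP pose, the force, the opening and the grip force at its end, in the units of the state.
- robot.observe(): the state, without advancing time (a new reading comes with each control period).
- robot.snapshot(name): name is "scene" or "top" or "wrist"; returns the picture (480x640x3 uint8, red, green, blue); there is no depth.
- robot.camera_params(name): a dict with "mtx" (3x3 intrinsics, pixels), "dist_coeffs" ([k1, k2, p1, p2, k3] as OpenCV has them; the pictures are not rectified), "R" (3x3) and "t" (3): a world point X has camera coordinates R X + t. Camera axes: x right, y down, z forward; pixel columns grow to the right and rows downward; lengths in mm; the calibration is good to about 2 mm. A picture is of the moment at which its call begins: read the wrist's pose just before it. camera_params takes no time and is no camera call; for the wrist camera it gives the pose at the moment of the call.
- robot.close_job(): hands the job in; it is judged then, once.
The state is a dict: "time_s": time; "joint_pos": joint angles; "joint_vel": joint speeds; "joint_torque": joint torques, N m; "tcp_pos": TCP position; "orientation": TCP orientation; "wrist_force": force on the tool from outside, world axes, zero at the start; "torque": the same for the moment, N m; "finger_gap": finger opening in mm; "gripper_force": force on a finger pad.
Only numpy, scipy, OpenCV 4.12 (cv2) and the standard library are available. Lean on these libraries where they do the work, as an engineer would, in place of code of your own. Each camera call takes 0.05 s, during which the arm holds its last target. There are 200 camera calls.

TASK

Get the dressing station ready: stand the two white gauze rolls in the steel tray with the two square compartments, and the two brown dropper bottles in the grey rack with the two round sockets, one to each compartment or socket, upright and right down on its floor. Leave the stamp and the yellow-lidded cup standing where they are.

Things in the scene. Friction and masses are not known exactly. Their poses are not given: they have to be found in the camera images.
- roll_a: White wrapped gauze roll standing upright, a plain cylinder 38 mm in diameter and 62 mm high, 15 to 28 g; the two rolls are alike. Origin at the centre of its underside, z up its axis. Grip it across its diameter.
- roll_b: White wrapped gauze roll standing upright, a plain cylinder 38 mm in diameter and 62 mm high, 15 to 28 g; the two rolls are alike. Origin at the centre of its underside, z up its axis. Grip it across its diameter.
- bottle_a: Small brown dropper bottle standing upright, 102 mm high: round body 33 mm in diameter up to about 65 mm, black collar 24 mm in diameter to 77 mm, narrow black dropper (13 mm) above. 55 to 100 g. Origin at the centre of its underside, z up. Best gripped round the body about 57 mm above its foot, so that the dropper clears the gripper. The two bottles differ only in labels and are interchangeable.
- bottle_b: Small brown dropper bottle standing upright, 102 mm high: round body 33 mm in diameter up to about 65 mm, black collar 24 mm in diameter to 77 mm, narrow black dropper (13 mm) above. 55 to 100 g. Origin at the centre of its underside, z up. Best gripped round the body about 57 mm above its foot, so that the dropper clears the gripper. The two bottles differ only in labels and are interchangeable.
- gauze_tray: Open steel tray fixed to the bench, 62 mm (x) by 122 mm (y), walls 2.5 mm thick, rim 26 mm above the bench; a dividing wall 24 mm high makes two compartments 57 mm square. Origin at the centre of its underside, z up; the compartments' centres lie at y = +30 mm and y = -30 mm on its own y axis (the long one), x = 0, their floors 4 mm above the bench.
- bottle_rack: Grey plastic block fixed to the bench, 78 mm (x) by 146 mm (y) by 22 mm high, with two round sockets 50 mm in diameter and 17 mm deep. Origin at the centre of its underside, z up; the sockets' centres lie at y = +34 mm and y = -34 mm on its own y axis (the long one), x = 0, their floors 5 mm above the bench.
- tube_tray: Large cream tray with cartons of sample tubes in it, fixed, not part of the job but in the way: 250 by 300 mm with walls 70 mm high, its origin at its middle, its own x axis along the robot's left-right direction and y (the 300 mm) pointing away from the robot. Fingers need to stay clear of its walls.
- stamp: Black and red self-inking office stamp, 34 by 60 mm and 77 mm high, loose on the bench: to be left alone. Origin at the centre of its underside, z up.
- cup: Specimen cup with a yellow screw lid, 65 mm in diameter and 66 mm high, loose on the bench: to be left alone. Origin at the centre of its underside, z up.
Things that resemble listed ones, but are neither listed nor needed, are in the scene too. What is shaped like the bottle_a but purple is not meant.

How it is judged:
By the outcome, as a careful person would: the job done as asked, in the order asked, and still so for the second after the job is handed in, with the robot touching nothing.
It also fails if it takes over 99 s, if anything falls off the work surface, if the arm or the gripper's body presses on something with over 40 N, if the wrist force passes 120 N, or if a joint passes its speed limit or range.

## Working session

There is one attempt and no reset: what is moved stays moved. The work goes in short steps, Python scripts to look and compute and a tool call to move; the robot and the scene stay as the last step left them, time stands still between calls to the robot, and variables do not carry over. Pictures are saved under pics/ and viewed, at most 14 in all, crops included, and the job is handed in when it is done.

Besides the shell and the picture viewer there is one more tool, called after ">>>" as name(argument=value, ...) on one line, values as JSON. apply_moves: Moves the arm, as the interface text tells. Its arguments: {"type":"object","properties":{"increments":{"type":"array"}},"required":["increments"]}

```bash
mkdir -p pics
cat > h.py <<'E'
import numpy as np, cv2
from rig import robot
def snap(n,f):
    im=robot.snapshot(n); cv2.imwrite('pics/'+f,im[:,:,::-1]); return im
def ray(p,uv):
    K=np.array(p['mtx']);R=np.array(p['R']);t=np.array(p['t'])
    q=cv2.undistortPoints(np.array(uv,float).reshape(-1,1,2),K,np.array(p['dist_coeffs'],float)).reshape(-1,2)
    d=np.c_[q,np.ones(len(q))]@R; return -R.T@t,d
def onz(p,uv,z):
    c,d=ray(p,uv); return c+d*((z-c[2])/d[:,2])[:,None]
def proj(p,X):
    R=np.array(p['R']);rv,_=cv2.Rodrigues(R)
    return cv2.projectPoints(np.array(X,float).reshape(-1,1,3),rv,np.array(p['t'],float),np.array(p['mtx'],float),np.array(p['dist_coeffs'],float))[0].reshape(-1,2)
E
python3 - <<'E'
from h import *
s=robot.observe(); print(s,robot.tcp_to_grasp)
for n in('scene','top','wrist'):
    snap(n,n+'0.png'); p=robot.camera_params(n); print(n,-np.array(p['R']).T@np.array(p['t']),p['R'][2] if 1 else 0)
E
```

```text
{'time_s': 0.0, 'joint_pos': array([-1.20772756e+00,  9.18678996e-02,  1.23191293e+00, -4.02093561e-06,
        1.81978699e+00, -5.67020235e-02]), 'joint_vel': array([-0.00072295,  0.00033539, -0.00213345,  0.00039004, -0.00088043,
        0.00110188]), 'joint_torque': array([-1.72791111e-03, -4.58730197e+01, -4.18024528e+01, -1.27490684e-04,
        1.15888394e-02,  1.13247523e-05]), 'tcp_pos': array([ 244.54730959, -547.96341961,  403.52983905]), 'orientation': array([ 9.78054425e-01,  2.08347225e-01, -1.52616468e-04, -9.75721287e-04]), 'wrist_force': array([-0.88029157, -0.93063235, -0.46439876]), 'torque': array([ 0.00828918,  0.00632034, -0.03625434]), 'gripper_force': 0.0, 'finger_gap': 85.5835561961636} 154.70000000000002
scene [149.77247581 685.10749797 767.49081519] [ 0.42093828 -0.6263099  -0.6561607 ]
top [ 348.35637775  -45.75348433 1321.27843787] [ 0.21438456  0.00381786 -0.97674187]
wrist [ 313.24954936 -515.22469686  374.49608182] [-0.27475952 -0.12101732 -0.95386687]
```

View pics/scene0.png

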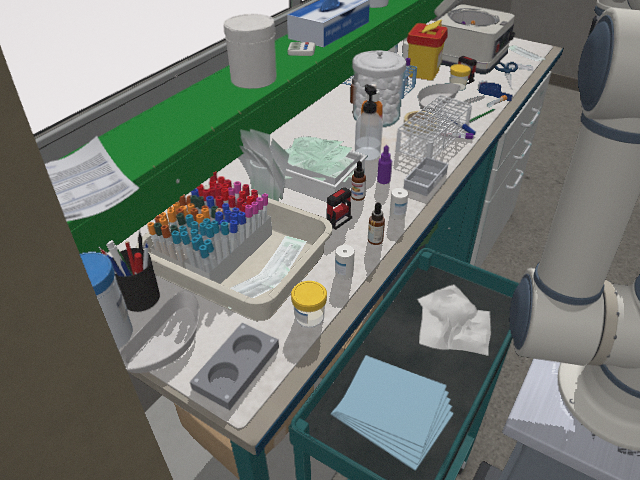

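View pics/top0.png

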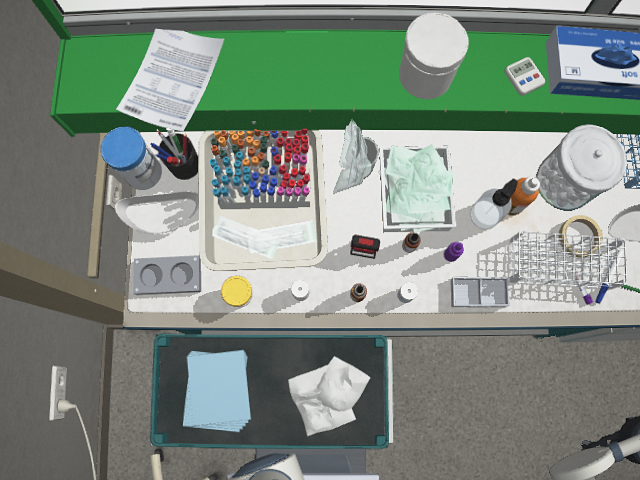

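Run:
```python
from h import *
t=cv2.imread('pics/top0.png');s=cv2.imread('pics/scene0.png')
a=cv2.resize(t[225:315,270:520],(800,288),interpolation=cv2.INTER_CUBIC)
b=cv2.resize(s[140:285,290:490],None,fx=2.1,fy=2.1,interpolation=cv2.INTER_CUBIC)
c=cv2.resize(t[240:315,125:260],None,fx=2.7,fy=2.7,interpolation=cv2.INTER_CUBIC)
o=np.zeros((600,800,3),np.uint8);o[:288]=a;o[290:290+b.shape[0],:b.shape[1]]=b;o[290:290+c.shape[0],430:430+c.shape[1]]=c
cv2.imwrite('pics/crop1.png',o)
p=robot.camera_params('top');q=robot.camera_params('scene')
for n,uv,z in [('rollL',(300,289),62),('rollR',(408,291),62),('botN',(358,291),102),('botF',(411,240),102),('purple',(455,249),102),('tray',(480,292),24),('rack',(167,275),22),('cup',(236,290),66),('stamp',(365,245),77)]:
    X=onz(p,[uv],z)[0]; print(n,X.round(),np.hypot(*X[:2]).round(), proj(q,[X]).round())
```

```text
rollL [535.   4.  62.] 535.0 [[346. 250.]]
rollR [ 530. -221.   62.] 574.0 [[400. 192.]]
botN [ 525. -114.  102.] 537.0 [[381. 203.]]
botF [ 630. -225.  102.] 669.0 [[362. 163.]]
purple [ 611. -316.  102.] 688.0 [[388. 147.]]
tray [ 533. -383.   24.] 656.0 [[427. 171.]]
rack [570. 297.  22.] 643.0 [[238. 358.]]
cup [532. 138.  66.] 549.0 [[309. 291.]]
stamp [ 625. -132.   77.] 639.0 [[342. 193.]]
```

View pics/crop1.png

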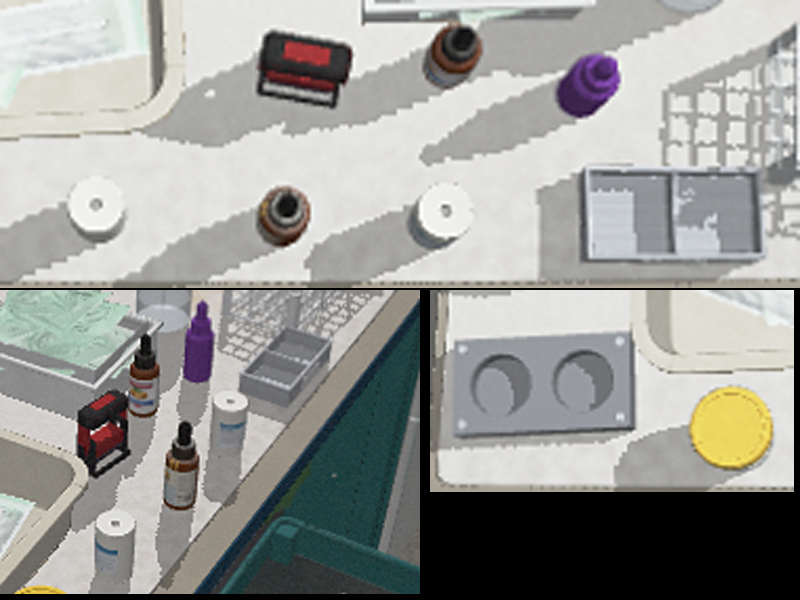

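Run:
```python
from h import *
p=robot.camera_params('top');q=robot.camera_params('scene')
A=lambda x,y:(270+(x+.5)/3.2-.5,225+(y+.5)/3.2-.5)
C=lambda x,y:(125+(x-430+.5)/2.7-.5,240+(y-290+.5)/2.7-.5)
S=lambda x,y:(290+(x+.5)/2.1-.5,140+(y-290+.5)/2.1-.5)
for n,uv,z in [('rollL',A(96,204),62),('rollR',A(445,211),62),('trayTL',A(585,168),26),('trayTR',A(758,168),26),('trayBR',A(763,258),26),('trayBL',A(586,262),26),('sockL',C(500,385),22),('sockR',C(583,380),22),('rTL',C(453,340),22),('rTR',C(632,332),22),('rBR',C(634,428),22),('rBL',C(458,436),22),('ttBR',(325,268),70),('ttB',(265,269),70),('ttL',(201,230),70),('dish',(155,230),50),('stampBR',A(335,106),5),('greenBL',A(363,12),50)]:
    X=onz(p,[uv],z)[0]; print(n,X.round(1), proj(q,[X]).round())
def tri(u1,u2):
    c1,d1=ray(p,[u1]);c2,d2=ray(q,[u2]);d1=d1[0];d2=d2[0]
    s=np.linalg.lstsq(np.c_[d1,-d2],c2-c1,rcond=None)[0];a=c1+s[0]*d1;b=c2+s[1]*d2
    return ((a+b)/2).round(1),np.linalg.norm(a-b).round(1)
print('botN',tri(A(292,199),S(184,424)));print('botF',tri(A(464,34),S(146,338)))
print('rollL',tri(A(96,204),S(116,523)),'rollR',tri(A(445,211),S(229,402)))
```

```text
rollL [535.8   5.   62. ] [[345. 250.]]
rollR [ 531.  -222.8   62. ] [[400. 192.]]
trayTL [ 565.2 -324.    26. ] [[405. 178.]]
trayTR [ 564.7 -443.7   26. ] [[426. 156.]]
trayBR [ 503.1 -443.5   26. ] [[448. 163.]]
trayBL [ 501.3 -322.1   26. ] [[429. 187.]]
sockL [570.6 333.5  22. ] [[224. 373.]]
sockR [575.  265.2  22. ] [[247. 344.]]
rTL [607.8 375.1  22. ] [[190. 381.]]
rTR [614.6 226.8  22. ] [[244. 320.]]
rBR [536.  221.9  22. ] [[281. 337.]]
rBL [528.7 366.   22. ] [[231. 400.]]
ttBR [577.6 -47.9  70. ] [[341. 224.]]
ttB [575.5  77.4  70. ] [[307. 261.]]
ttL [659.6 215.9  70. ] [[225. 288.]]
dish [664.8 321.6  50. ] [[184. 333.]]
stampBR [ 612.3 -156.8    5. ] [[352. 216.]]
greenBL [ 667.8 -173.    50. ] [[335. 188.]]
botN (array([ 534.7, -120.8,   93.3]), np.float64(0.7))
botF (array([ 642.1, -234.2,   93.1]), np.float64(0.2))
rollL (array([536.2,   5.1,  59.1]), np.float64(0.0)) rollR (array([ 532.7, -223.1,   57.2]), np.float64(2.2))
```

View pics/wrist0.png

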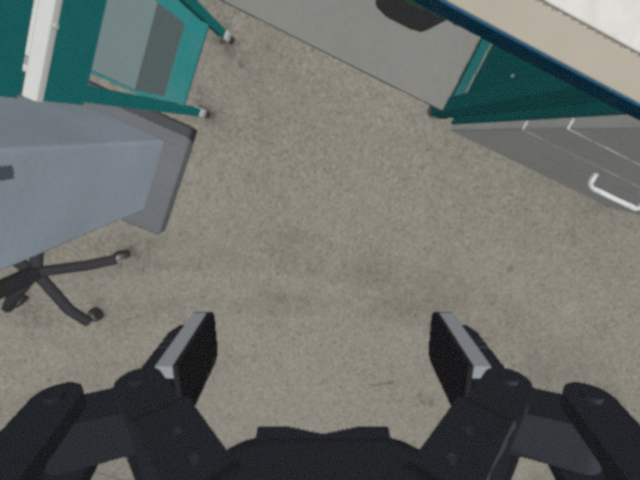

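The manual's scale: shifts go in shares of 80 cm and turns go in shares of 180 degrees. Converting my numbers, 32.5 cm / 80 = 0.4063, -10.5 cm / 80 = -0.1313, -24.1 degrees / 180 = -0.1339.

>>> apply_moves(increments=[[[0.6,0.3581,0.4063,-0.1313,0,0,-0.1339],[0.6,0.3581,0.4063,-0.1313,0,0,-0.1339],[0.6,0.3581,0.4063,-0.1313,0,0,-0.1339],[0.6,0.3581,0.4063,-0.1313,0,0,-0.1339],[0.6,0.3581,0.4063,-0.1313,0,0,-0.1339],[0.6,0.3581,0.4063,-0.1313,0,0,-0.1339],[0.6,0.3581,0.4063,-0.1313,0,0,-0.1339],[0.6,0.3581,0.4063,-0.1313,0,0,-0.1339],[0.6,0.3581,0.4063,-0.1313,0,0,-0.1339],[0.6,0.3581,0.4063,-0.1313,0,0,-0.1339]]])

```text
time_s: 1.15
tcp_pos: [533.3, -218.3, 296.8]
orientation: [1.0, 0.003, -0.001, -0.002]
wrist_force: [-1.3, 0.1, -0.1]
finger_gap: 68.4
gripper_force: 0.0
```

Run:
```python
from h import *
p=robot.camera_params('wrist');snap('wrist','w1.png');s=robot.observe();print(s['tcp_pos'],s['orientation'])
print(-np.array(p['R']).T@np.array(p['t']))
print(proj(p,[[531,-222.8,62],[531,-222.8,0],[533.5,-353,26],[642,-234,102]]))
np.savez('w1.npz',**{k:np.array(p[k]) for k in p})
```

```text
[ 532.15230024 -220.50239597  297.82857286] [ 9.99996805e-01  1.96594977e-03 -1.37486551e-03 -7.96521931e-04]
[ 608.63844395 -216.3918757   267.28311759]
[[333.85851726 265.76260257]
 [331.7915391  236.94587766]
 [521.65612519 245.25330902]
 [368.53750425  42.70257248]]
```

View pics/w1.png

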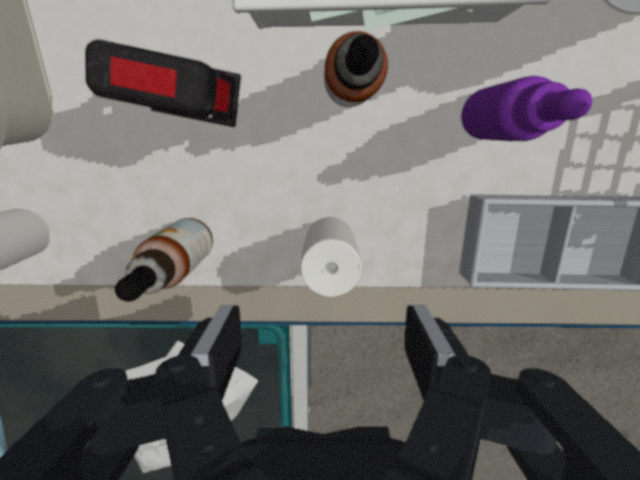

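Run:
```python
from h import *
p=np.load('w1.npz');t=robot.camera_params('top')
for n,uv,z in [('rollR',(331,268),62),('botF',(364,50),102),('botN',(130,284),102),('div',(562,203),24),('trayTL',(470,199),26),('trayBL',(472,285),26),('stampR',(236,125),5),('stampR2',(240,73),5)]:
    X=onz(p,[uv],z)[0]; print(n,X.round(1),proj(t,[X]).round(1))
# collar top z=77 -> body top z=65 centre
for n,uv,z in [('botFcollar',(360,63),77),('botNcollar',(152,272),77),('botF body',(356,67),65)]:
    print(n,onz(p,[uv],z).round(1))
```

```text
rollR [ 529.5 -221.1   62. ] [[407.9 291.3]]
botF [ 639.4 -232.3  102. ] [[414.4 235.6]]
botN [ 535.9 -121.7  102. ] [[361.5 285.4]]
div [ 562.6 -375.7   24. ] [[475.8 278.4]]
trayTL [ 565.4 -313.5   26. ] [[447.7 277.1]]
trayBL [ 503.5 -322.9   26. ] [[453.1 305.5]]
stampR [ 611.4 -156.3    5. ] [[374.1 258.2]]
stampR2 [ 643.6 -161.1    5. ] [[376.1 244. ]]
botFcollar [[ 638.6 -233.    77. ]]
botNcollar [[ 532.2 -120.7   77. ]]
botF body [[ 638.7 -232.2   65. ]]
```

>>> apply_moves(increments=[[[0.6,0,0.0013,-0.06,0,0,0],[0.6,0,0.0013,-0.12,0,0,0],[0.6,0,0.0013,-0.12,0,0,0],[0.6,0,0.0013,-0.12,0,0,0],[-1,0,0.0013,-0.12,0,0,0],[-1,0,0.0013,-0.12,0,0,0],[-1,0,0.0013,-0.12,0,0,0],[-1,0,0.0013,-0.12,0,0,0],[-1,0,0.0013,-0.12,0,0,0],[-1,0,0.0013,-0.12,0,0,0]]])

```text
time_s: 2.2
tcp_pos: [531.9, -222.5, 207.5]
orientation: [1.0, -0.0, 0.003, 0.001]
wrist_force: [-0.5, 0.5, 6.7]
finger_gap: 35.9
gripper_force: 59.8
```

Scaled: -19.4 cm / 80 = -0.2425, -17.5 cm / 80 = -0.2188.

>>> apply_moves(increments=[[[-1,0,0,0.05,0,0,0],[-1,0,0,0.1,0,0,0],[-1,0.0013,-0.0563,0.1,0,0,0],[-1,0.0025,-0.1125,0.1,0,0,0],[-1,0.0038,-0.1688,0.1,0,0,0],[-1,0.0038,-0.2188,0.1,0,0,0],[-1,0.0038,-0.2425,0.1,0,0,0],[-1,0.0038,-0.2425,0.1,0,0,0],[-1,0.0038,-0.2425,0.1,0,0,0],[-1,0.0038,-0.2425,0.1,0,0,0]]])

```text
time_s: 3.2
tcp_pos: [534.4, -414.9, 284.5]
orientation: [1.0, 0.0, 0.0, 0.0]
wrist_force: [-0.6, -0.4, 0.6]
finger_gap: 35.6
gripper_force: 60.0
```

Run:
```python
from h import *
p=robot.camera_params('wrist');snap('wrist','w2.png');s=robot.observe();print(s['tcp_pos'],s['wrist_force'],s['finger_gap'])
a=cv2.imread('pics/w2.png');b=robot.snapshot('scene')[:,:,::-1]
np.savez('w2.npz',**{k:np.array(p[k]) for k in p})
cv2.imwrite('pics/m2.png',np.vstack([cv2.resize(a[140:480],(640,340)),cv2.resize(b[90:215,330:530],(400,250),interpolation=cv2.INTER_CUBIC) if 0 else np.hstack([cv2.resize(b[90:215,330:530],(400,250)),np.zeros((250,240,3),np.uint8)])]))
print(proj(p,[[533.6,-353,26],[533.6,-413,26],[565,-444,26],[502,-444,26]]))
```

```text
[ 534.41842234 -414.75520201  284.39622247] [-0.85007257  0.28120545  0.10767698] 36.07573730394753
[[230.92942183 252.00546138]
 [321.65264815 252.04091657]
 [370.38351737 205.20379307]
 [366.7463077  295.68070949]]
```

View pics/m2.png

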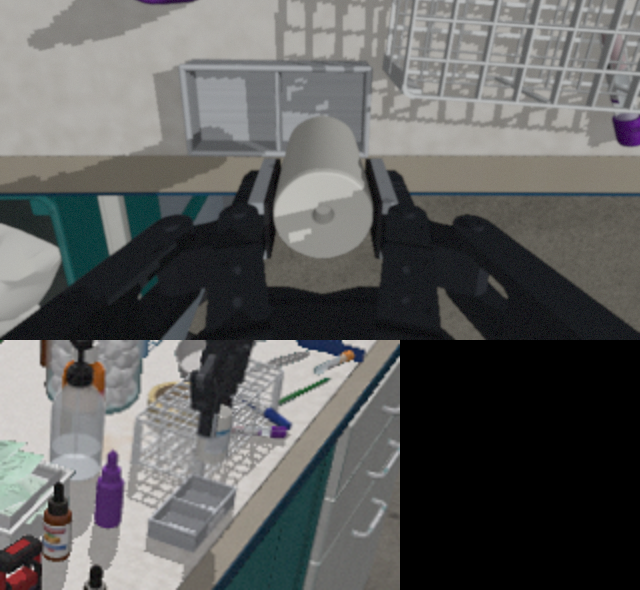

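Run:
```python
from h import *
p=np.load('w2.npz')
for z in (0,40,75): print(z,onz(p,[(388,205),(405,235),(388,140),(480,238)],z).round(0).tolist())
```

```text
0 [[560.0, -460.0, 0.0], [538.0, -473.0, 0.0], [604.0, -457.0, 0.0], [536.0, -528.0, -0.0]]
40 [[568.0, -453.0, 40.0], [549.0, -464.0, 40.0], [605.0, -451.0, 40.0], [547.0, -510.0, 40.0]]
75 [[575.0, -446.0, 75.0], [559.0, -456.0, 75.0], [606.0, -445.0, 75.0], [558.0, -494.0, 75.0]]
```

Scaled: -7.4 cm / 80 = -0.0925, -7.2 cm / 80 = -0.09.

>>> apply_moves(increments=[[[-1,-0.0025,0.0038,-0.0313,0,0,0],[-1,-0.0025,0.0038,-0.0625,0,0,0],[-1,-0.0025,0.0038,-0.0813,0,0,0],[-1,-0.0025,0.0038,-0.09,0,0,0],[-1,-0.0025,0.0038,-0.0925,0,0,0],[-1,-0.0025,0.0038,-0.0925,0,0,0],[-1,-0.0025,0.0038,-0.0925,0,0,0]]])

```text
time_s: 4.0
tcp_pos: [532.4, -412.4, 211.6]
orientation: [1.0, -0.0, 0.001, 0.0]
wrist_force: [-2.7, 3.2, 6.4]
finger_gap: 35.6
gripper_force: 60.7
```

Scaled: 15 cm / 80 = 0.1875, 11 cm / 80 = 0.1375.

>>> apply_moves(increments=[[[0.08,0,0,0,0,0,0],[0.08,0,0,0,0,0,0],[0.08,0,0,0,0,0,0],[0.08,0,0,0,0,0,0],[0.08,0,0,0.025,0,0,0],[0.08,0,0,0.0625,0,0,0],[0.08,0,0,0.1125,0,0,0],[0.6,0,0.0625,0.1375,0,0,0],[0.6,0,0.125,0.1375,0,0,0],[0.6,0,0.1875,0.1375,0,0,0]]])

```text
time_s: 5.0
tcp_pos: [531.9, -265.5, 321.0]
orientation: [1.0, -0.001, 0.001, 0.001]
wrist_force: [1.3, 0.4, -0.2]
finger_gap: 68.4
gripper_force: 0.0
```

Scaled: 26.8 cm / 80 = 0.335, 24.5 cm / 80 = 0.3063.

>>> apply_moves(increments=[[[0.6,0.0013,0.0625,0,0,0,0],[0.6,0.0025,0.125,0,0,0,0],[0.6,0.0038,0.1875,0,0,0,0],[0.6,0.005,0.25,0,0,0,0],[0.6,0.005,0.3063,-0.0125,0,0,0],[0.6,0.005,0.335,-0.0375,0,0,0],[0.6,0.005,0.335,-0.0625,0,0,0],[0.6,0.005,0.335,-0.0625,0,0,0]]])

```text
time_s: 5.8
tcp_pos: [535.2, 2.4, 266.3]
orientation: [1.0, 0.0, -0.003, -0.0]
wrist_force: [-0.1, 0.2, -1.0]
finger_gap: 68.4
gripper_force: 0.0
```

Run:
```python
from h import *
p=robot.camera_params('wrist');im=snap('wrist','w3.png');print(robot.observe()['tcp_pos'])
t=snap('top','t3.png')
print(proj(p,[[535.8,5,62],[572,265,22]]))
np.savez('w3.npz',**{k:np.array(p[k]) for k in p})
a=cv2.resize(t[225:315,270:520],(640,230),interpolation=cv2.INTER_CUBIC)
cv2.imwrite('pics/m3.png',np.vstack([im[130:480,:,::-1],a]))
```

```text
[535.60413776   1.75197724 268.24209583]
[[ 320.36529441  280.07145037]
 [-128.15513168  195.27844741]]
```

View pics/m3.png

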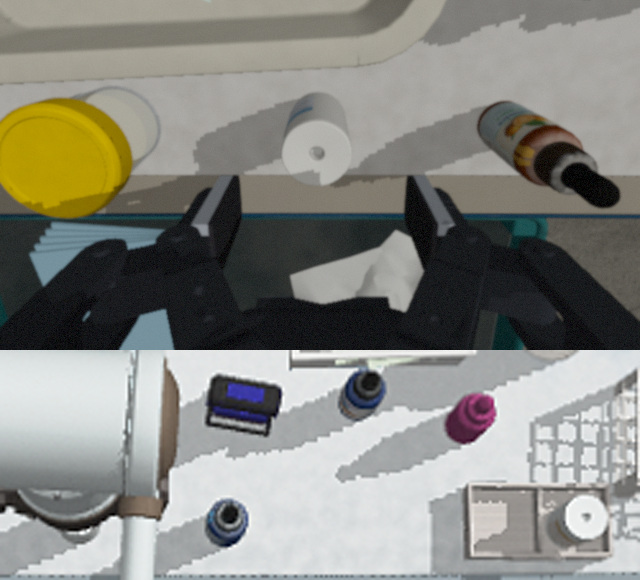

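Scaled: -6.6 cm / 80 = -0.0825, -3.5 cm / 80 = -0.0438.

>>> apply_moves(increments=[[[0.6,0,0,-0.0438,0,0,0],[0.6,0,0,-0.0825,0,0,0],[0.6,0,0,-0.0825,0,0,0],[-1,0,0,-0.0825,0,0,0],[-1,0,0,-0.0825,0,0,0],[-1,0,0,-0.0825,0,0,0],[-1,0,0,-0.0825,0,0,0],[-1,0,0,-0.0825,0,0,0],[-1,0,0,-0.0825,0,0,0]]])

```text
time_s: 6.8
tcp_pos: [537.1, 1.3, 207.0]
orientation: [1.0, -0.0, 0.003, 0.0]
wrist_force: [-0.0, -1.1, 6.7]
finger_gap: 35.9
gripper_force: 60.2
```

Scaled: -31 cm / 80 = -0.3875, -26.5 cm / 80 = -0.3313.

>>> apply_moves(increments=[[[-1,0,0,0.0563,0,0,0],[-1,0,0,0.1125,0,0,0],[-1,0,0,0.1688,0,0,0],[-1,0,-0.05,0.1875,0,0,0],[-1,0,-0.1063,0.1875,0,0,0],[-1,-0.0013,-0.1625,0.1875,0,0,0],[-1,-0.0025,-0.2188,0.1875,0,0,0],[-1,-0.0038,-0.275,0.1875,0,0,0],[-1,-0.0038,-0.3313,0.1875,0,0,0],[-1,-0.005,-0.3875,0.15,0,0,0]]])

```text
time_s: 7.8
tcp_pos: [532.3, -307.5, 331.8]
orientation: [1.0, -0.001, 0.004, 0.003]
wrist_force: [0.7, -0.2, -0.1]
finger_gap: 35.8
gripper_force: 60.0
```

Scaled: -4 cm / 80 = -0.05, -3.5 cm / 80 = -0.0438.

>>> apply_moves(increments=[[[-1,0,-0.0375,-0.025,0,0,0],[-1,0,-0.05,-0.0438,0,0,0],[-1,0,-0.05,-0.0438,0,0,0],[-1,0,-0.05,-0.0438,0,0,0]]])

```text
time_s: 8.2
tcp_pos: [532.4, -344.3, 291.7]
orientation: [1.0, -0.0, 0.0, -0.0]
wrist_force: [0.7, 0.4, 0.6]
finger_gap: 35.9
gripper_force: 60.0
```

Scaled: -8.2 cm / 80 = -0.1025, -8 cm / 80 = -0.1.

>>> apply_moves(increments=[[[-1,0,-0.0038,-0.0313,0,0,0],[-1,0,-0.0038,-0.0625,0,0,0],[-1,0,-0.0038,-0.0813,0,0,0],[-1,0,-0.0038,-0.0913,0,0,0],[-1,0,-0.0038,-0.1,0,0,0],[-1,0,-0.0038,-0.1025,0,0,0],[-1,0,-0.0038,-0.1025,0,0,0],[-1,0,-0.0038,-0.1025,0,0,0]]])

```text
time_s: 9.0
tcp_pos: [532.6, -348.0, 211.0]
orientation: [1.0, -0.0, 0.001, 0.0]
wrist_force: [-1.7, 2.2, 5.6]
finger_gap: 35.8
gripper_force: 60.2
```

Scaled: 12 cm / 80 = 0.15, 9 cm / 80 = 0.1125.

>>> apply_moves(increments=[[[0.06,0,0,0,0,0,0],[0.06,0,0,0,0,0,0],[0.06,0,0,0,0,0,0],[0.06,0,0,0,0,0,0],[0.06,0,0,0.025,0,0,0],[0.06,0,0,0.0625,0,0,0],[0.06,0,0,0.1125,0,0,0],[0.6,0,0.05,0.15,0,0,0],[0.6,0,0.1,0.15,0,0,0],[0.6,0,0.1,0.15,0,0,0]]])

```text
time_s: 10.0
tcp_pos: [532.6, -264.7, 331.1]
orientation: [1.0, 0.001, 0.002, -0.0]
wrist_force: [0.5, -0.4, -0.9]
finger_gap: 68.2
gripper_force: 0.0
```

Run:
```python
from h import *
p=robot.camera_params('wrist');im=snap('wrist','w4.png');print(robot.observe()['tcp_pos'])
t=snap('top','t4.png')[:,:,::-1]
np.savez('w4.npz',**{k:np.array(p[k]) for k in p})
print(proj(p,[[534.5,-121,102],[639.5,-233,102],[533,-348,66],[532,-412,66]]))
a=cv2.resize(t[225:315,340:520],(480,240),interpolation=cv2.INTER_CUBIC)
cv2.imwrite('pics/m4.png',np.vstack([im[0:350,:,::-1],np.hstack([a,np.zeros((240,160,3),np.uint8)])]))
```

```text
[ 532.38306962 -266.32159815  329.8394892 ]
[[ 77.02419823 263.88875417]
 [262.27019335  65.45232325]
 [447.59569635 248.69778344]
 [542.4951092  250.42008772]]
```

View pics/m4.png

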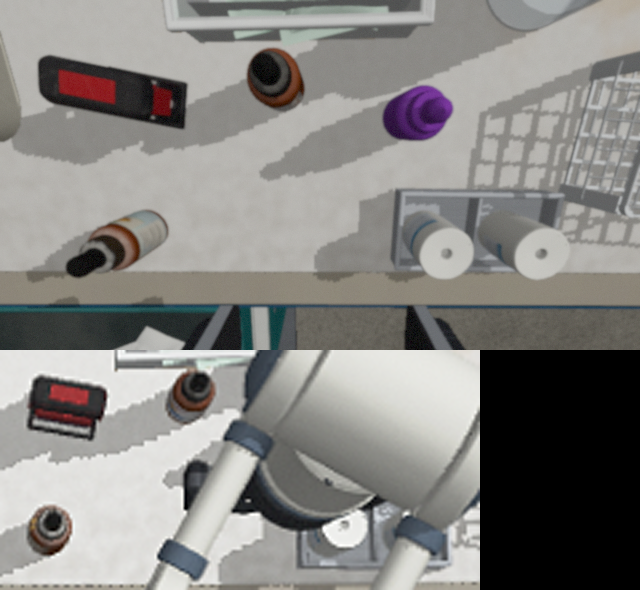

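Scaled: 14.6 cm / 80 = 0.1825, 12 cm / 80 = 0.15, 85 degrees / 180 = 0.4722.

>>> apply_moves(increments=[[[0.6,0.0025,0.0375,0,0,0,0.0472],[0.6,0.0025,0.075,0,0,0,0.0944],[0.6,0.0025,0.1125,0,0,0,0.1417],[0.6,0.0025,0.15,0,0,0,0.1889],[0.6,0.0025,0.1825,0,0,0,0.2361],[0.6,0.0025,0.1825,0,0,0,0.2833],[0.6,0.0025,0.1825,0,0,0,0.3306],[0.6,0.0025,0.1825,0,0,0,0.3778],[0.6,0.0025,0.1825,0,0,0,0.425],[0.6,0.0025,0.1825,0,0,0,0.4722]]])

```text
time_s: 11.1
tcp_pos: [534.3, -123.3, 327.8]
orientation: [0.736, 0.677, -0.001, -0.001]
wrist_force: [-0.4, -0.4, 0.0]
finger_gap: 67.8
gripper_force: 0.0
```

Scaled: 8.7 degrees / 180 = 0.0483.

>>> apply_moves(increments=[[[0.6,0,0,0,0,0,0.0472],[0.6,0,0,0,0,0,0.0483],[0.6,0,0,0,0,0,0.0483]]])

```text
time_s: 11.4
tcp_pos: [534.2, -122.9, 328.2]
orientation: [0.686, 0.728, -0.0, -0.0]
wrist_force: [0.3, -0.7, -1.0]
finger_gap: 68.2
gripper_force: 0.0
```

Scaled: -11.6 cm / 80 = -0.145, -11.5 cm / 80 = -0.1438.

>>> apply_moves(increments=[[[0.6,0,0.0013,-0.05,0,0,0],[0.6,0,0.0013,-0.1,0,0,0],[0.6,0,0.0013,-0.1438,0,0,0],[0.6,0,0.0013,-0.145,0,0,0],[-1,0,0.0013,-0.145,0,0,0],[-1,0,0.0013,-0.145,0,0,0],[-1,0,0.0013,-0.145,0,0,0],[-1,0,0.0013,-0.145,0,0,0],[-1,0,0.0013,-0.145,0,0,0],[-1,0,0.0013,-0.145,0,0,0]]])

```text
time_s: 12.4
tcp_pos: [534.8, -121.4, 216.2]
orientation: [0.684, 0.729, 0.001, 0.002]
wrist_force: [-3.2, -0.3, 7.1]
finger_gap: 29.8
gripper_force: 58.9
```

Scaled: 31 cm / 80 = 0.3875, 26.5 cm / 80 = 0.3313.

>>> apply_moves(increments=[[[-1,0,0,0.05,0,0,0],[-1,0,0,0.1,0,0,0],[-1,0,0,0.15,0,0,0],[-1,0,0.05,0.1625,0,0,0],[-1,0,0.1063,0.1625,0,0,0],[-1,0,0.1625,0.1625,0,0,0],[-1,0.0025,0.2188,0.1625,0,0,0],[-1,0.005,0.275,0.1625,0,0,0],[-1,0.01,0.3313,0.1625,0,0,0],[-1,0.015,0.3875,0.1625,0,0,0]]])

```text
time_s: 13.4
tcp_pos: [545.9, 190.8, 344.3]
orientation: [0.684, 0.729, 0.001, 0.001]
wrist_force: [1.4, -0.0, -0.0]
finger_gap: 30.2
gripper_force: 59.5
```

Scaled: 14.5 cm / 80 = 0.1813, 13 cm / 80 = 0.1625.

>>> apply_moves(increments=[[[-1,0.0125,0.0563,0,0,0,0],[-1,0.02,0.1125,0,0,0,0],[-1,0.025,0.1625,-0.025,0,0,0],[-1,0.03,0.1813,-0.0375,0,0,0],[-1,0.03,0.1813,-0.0375,0,0,0],[-1,0.03,0.1813,-0.0375,0,0,0],[-1,0.03,0.1813,-0.0375,0,0,0]]])

```text
time_s: 14.1
tcp_pos: [570.4, 332.9, 314.6]
orientation: [0.685, 0.729, 0.001, 0.001]
wrist_force: [0.1, -0.4, 0.3]
finger_gap: 30.1
gripper_force: 59.5
```

Run:
```python
from h import *
p=robot.camera_params('wrist');im=snap('wrist','w5.png');s=robot.observe();print(s['tcp_pos'],s['orientation'],s['finger_gap'])
np.savez('w5.npz',**{k:np.array(p[k]) for k in p})
print(proj(p,[[570.6,333.5,22],[575,265.2,22]]))
```

```text
[570.42131618 332.71377419 314.77939949] [6.84763586e-01 7.28764260e-01 1.09747742e-03 5.28485702e-04] 30.39654172442643
[[323.8451781  239.54034538]
 [323.88750039 320.76400904]]
```

View pics/w5.png

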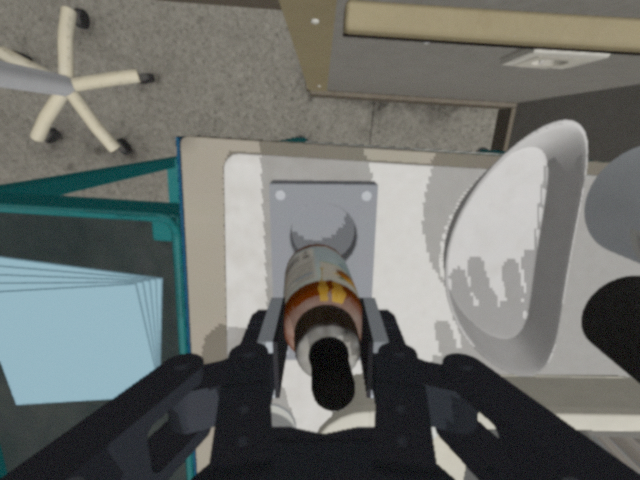

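Scaled: -9.5 cm / 80 = -0.1188, -9.2 cm / 80 = -0.115.

>>> apply_moves(increments=[[[-1,0,0,-0.0375,0,0,0],[-1,0,0,-0.0688,0,0,0],[-1,0,0,-0.0913,0,0,0],[-1,0,0,-0.1063,0,0,0],[-1,0,0,-0.115,0,0,0],[-1,0,0,-0.1188,0,0,0],[-1,0,0,-0.1188,0,0,0],[-1,0,0,-0.1188,0,0,0]]])

```text
time_s: 14.95
tcp_pos: [570.2, 333.7, 221.3]
orientation: [0.684, 0.729, 0.001, 0.0]
wrist_force: [-4.6, -1.1, 6.2]
finger_gap: 30.0
gripper_force: 60.5
```

Scaled: -13.5 cm / 80 = -0.1688, 12 cm / 80 = 0.15.

>>> apply_moves(increments=[[[0.2,0,0,0,0,0,0],[0.2,0,0,0,0,0,0],[0.2,0,0,0,0,0,0],[0.2,0,0,0,0,0,0],[0.2,0,0,0.0375,0,0,0],[0.2,0,0,0.0875,0,0,0],[0.4,0,0,0.1375,0,0,0],[0.4,-0.0125,-0.0563,0.15,0,0,0],[0.4,-0.025,-0.1125,0.15,0,0,0],[0.4,-0.0375,-0.1688,0.15,0,0,0]]])

```text
time_s: 15.95
tcp_pos: [539.7, 197.8, 338.6]
orientation: [0.684, 0.73, 0.001, 0.001]
wrist_force: [1.3, -0.7, 0.0]
finger_gap: 60.0
gripper_force: 0.0
```

Run:
```python
from h import *
p=robot.camera_params('wrist');im=snap('wrist','w6.png');s=robot.observe();print(s['tcp_pos'],s['joint_pos'])
print(proj(p,[[570.6,333.5,107],[575,265.2,22]]))
```

```text
[539.00528973 192.27511188 338.11569034] [ 0.28452677  0.0142378   1.42773606 -0.00455738  1.70152299  0.22372948]
[[407.10725855  10.14111908]
 [375.67466587 149.39982177]]
```

View pics/w6.png

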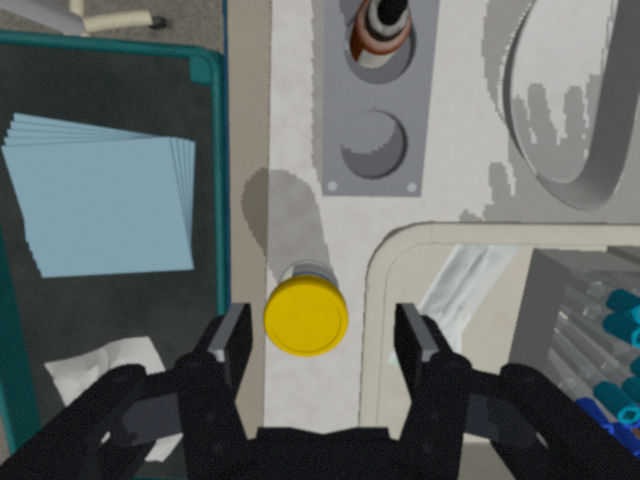

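Scaled: -41 cm / 80 = -0.5125, -4.3 cm / 80 = -0.0538, -8.5 degrees / 180 = -0.0472.

>>> apply_moves(increments=[[[0.4,0,-0.0538,0,0,0,-0.0472],[0.4,0,-0.1075,0,0,0,-0.0944],[0.4,0,-0.1613,0,0,0,-0.1417],[0.4,0,-0.215,0,0,0,-0.1889],[0.4,0,-0.2688,0,0,0,-0.2361],[0.4,0,-0.3225,0,0,0,-0.2833],[0.4,0.0125,-0.375,0,0,0,-0.3306],[0.4,0.0375,-0.425,0,0,0,-0.3778],[0.4,0.0625,-0.4688,0,0,0,-0.425],[0.4,0.0938,-0.5125,0,0,0,-0.4722]]])

```text
time_s: 17.0
tcp_pos: [615.4, -213.0, 338.2]
orientation: [0.997, 0.072, 0.0, 0.0]
wrist_force: [-0.1, 0.1, 0.5]
finger_gap: 59.8
gripper_force: 0.0
```

Scaled: 2.4 cm / 80 = 0.03, -2 cm / 80 = -0.025, -8.5 degrees / 180 = -0.0472.

>>> apply_moves(increments=[[[0.4,0.03,-0.025,0,0,0,-0.0472],[0.4,0.03,-0.025,0,0,0,-0.0472],[0.4,0.03,-0.025,0,0,0,-0.0472]]])

```text
time_s: 17.3
tcp_pos: [639.4, -231.5, 336.6]
orientation: [1.0, 0.002, -0.001, -0.001]
wrist_force: [-0.3, 0.1, -0.7]
finger_gap: 59.8
gripper_force: 0.0
```

>>> apply_moves(increments=[[[0.4,0,-0.0013,-0.05,0,0,0],[0.4,0,-0.0013,-0.1,0,0,0],[0.4,0,-0.0013,-0.1438,0,0,0],[0.4,0,-0.0013,-0.1563,0,0,0],[0.4,0,-0.0013,-0.1563,0,0,0],[-1,0,-0.0013,-0.1563,0,0,0],[-1,0,-0.0013,-0.1563,0,0,0],[-1,0,-0.0013,-0.1563,0,0,0],[-1,0,-0.0013,-0.1563,0,0,0],[-1,0,-0.0013,-0.1563,0,0,0]]])

```text
time_s: 18.3
tcp_pos: [639.9, -232.4, 216.9]
orientation: [1.0, 0.001, 0.003, 0.001]
wrist_force: [-0.4, 1.0, 7.5]
finger_gap: 29.8
gripper_force: 59.3
```

Scaled: 25.5 cm / 80 = 0.3188, 21 cm / 80 = 0.2625, 59.5 degrees / 180 = 0.3306.

>>> apply_moves(increments=[[[-1,0,0,0.05,0,0,0],[-1,0,0,0.1,0,0,0],[-1,0,0,0.15,0,0,0],[-1,-0.025,0.025,0.1625,0,0,0.0472],[-1,-0.0625,0.0625,0.1625,0,0,0.0944],[-1,-0.1,0.1,0.1625,0,0,0.1417],[-1,-0.125,0.15,0.1625,0,0,0.1889],[-1,-0.125,0.2063,0.1625,0,0,0.2361],[-1,-0.125,0.2625,0.1625,0,0,0.2833],[-1,-0.125,0.3188,0.1625,0,0,0.3306]]])

```text
time_s: 19.3
tcp_pos: [538.5, 24.4, 344.5]
orientation: [0.866, 0.5, 0.001, 0.001]
wrist_force: [2.0, 0.1, -0.8]
finger_gap: 30.2
gripper_force: 59.8
```

Scaled: 24 cm / 80 = 0.3, 23.5 cm / 80 = 0.2938, 34 degrees / 180 = 0.1889.

>>> apply_moves(increments=[[[-1,0,0.05,0,0,0,0.0472],[-1,0,0.1063,0,0,0,0.0944],[-1,0,0.1625,0,0,0,0.1417],[-1,0.0125,0.2188,0,0,0,0.1889],[-1,0.025,0.2625,0,0,0,0.1889],[-1,0.0375,0.2938,0,0,0,0.1889],[-1,0.0425,0.3,-0.0125,0,0,0.1889],[-1,0.0425,0.3,-0.025,0,0,0.1889],[-1,0.0425,0.3,-0.025,0,0,0.1889]]])

```text
time_s: 20.2
tcp_pos: [572.8, 261.9, 320.4]
orientation: [0.684, 0.729, -0.002, -0.001]
wrist_force: [0.7, -0.2, -0.8]
finger_gap: 29.9
gripper_force: 59.8
```

Run:
```python
from h import *
p=robot.camera_params('wrist');im=snap('wrist','w7.png');s=robot.observe();print(s['tcp_pos'],s['orientation'],s['finger_gap'])
print(proj(p,[[575,265.2,22],[570.6,333.5,22]]))
```

```text
[572.88566663 261.64661985 321.47481289] [ 6.84647560e-01  7.28872810e-01 -1.39618691e-03 -4.42686572e-04] 30.01591940797805
[[328.87224232 233.38690537]
 [329.28636403 140.12955337]]
```

View pics/w7.png

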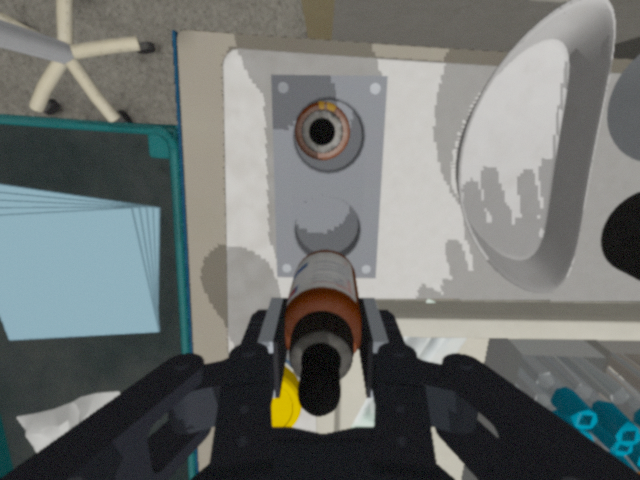

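Scaled: -10.2 cm / 80 = -0.1275, -9.8 cm / 80 = -0.1225.

>>> apply_moves(increments=[[[-1,0.0013,0.0075,-0.0375,0,0,0],[-1,0.0013,0.0075,-0.0688,0,0,0],[-1,0.0013,0.0075,-0.0938,0,0,0],[-1,0.0013,0.0075,-0.1125,0,0,0],[-1,0.0013,0.0075,-0.1225,0,0,0],[-1,0.0013,0.0075,-0.1275,0,0,0],[-1,0.0013,0.0075,-0.1275,0,0,0],[-1,0.0013,0.0075,-0.1275,0,0,0]]])

```text
time_s: 21.05
tcp_pos: [574.5, 268.8, 222.2]
orientation: [0.684, 0.729, 0.001, 0.0]
wrist_force: [0.4, -0.1, -0.4]
finger_gap: 29.7
gripper_force: 59.8
```

Scaled: -0.2 cm / 80 = -0.0025.

>>> apply_moves(increments=[[[-1,0,0,-0.0025,0,0,0],[-1,0,0,-0.0025,0,0,0],[-1,0,0,-0.0025,0,0,0]]])

```text
time_s: 21.35
tcp_pos: [574.5, 269.0, 221.9]
orientation: [0.684, 0.729, 0.002, 0.001]
wrist_force: [-2.8, -0.3, 8.5]
finger_gap: 29.7
gripper_force: 60.6
```

Contact at the expected height; release, then back off.

Scaled: 17 cm / 80 = 0.2125, 15 cm / 80 = 0.1875.

>>> apply_moves(increments=[[[0.2,0,0,0,0,0,0],[0.2,0,0,0,0,0,0],[0.2,0,0,0,0,0,0],[0.2,0,0,0,0,0,0],[0.2,0,0,0.0375,0,0,0],[0.2,0,0,0.0875,0,0,0],[0.4,0,0,0.1375,0,0,0],[0.4,-0.0125,-0.0563,0.1625,0,0,0],[0.4,-0.025,-0.1125,0.1875,0,0,0],[0.4,-0.0375,-0.1688,0.2125,0,0,0]]])

```text
time_s: 22.35
tcp_pos: [543.7, 133.5, 389.3]
orientation: [0.684, 0.73, -0.0, 0.0]
wrist_force: [0.3, -1.2, -0.3]
finger_gap: 59.9
gripper_force: 0.0
```

Scaled: -12 cm / 80 = -0.15, -9 cm / 80 = -0.1125.

>>> apply_moves(increments=[[[0.4,-0.0375,-0.05,0.0375,0,0,0],[0.4,-0.075,-0.0875,0.0625,0,0,0],[0.4,-0.1125,-0.1125,0.075,0,0,0],[0.4,-0.15,-0.1125,0.075,0,0,0],[0.4,-0.15,-0.1125,0.075,0,0,0],[0.4,-0.15,-0.1125,0.075,0,0,0]]])

```text
time_s: 22.95
tcp_pos: [424.1, 44.5, 448.9]
orientation: [0.684, 0.729, 0.001, 0.001]
wrist_force: [0.2, 0.1, 0.9]
finger_gap: 60.3
gripper_force: 0.0
```

Run:
```python
from h import *
t=snap('top','t8.png')[:,:,::-1];s=snap('scene','s8.png')[:,:,::-1];o=robot.observe();print(o['tcp_pos'],o['wrist_force'],o['time_s'])
a=cv2.resize(t[220:320,120:520],(800,200),interpolation=cv2.INTER_CUBIC)
b=cv2.resize(s[120:420,170:470],(390,390),interpolation=cv2.INTER_CUBIC)
c=cv2.resize(s[150:200,390:470],(400,250),interpolation=cv2.INTER_CUBIC)
m=np.zeros((590,800,3),np.uint8);m[:200]=a;m[200:590,:390]=b;m[200:450,395:795]=c
cv2.imwrite('pics/m8.png',m)
```

```text
[424.99265183  44.78391407 448.02786068] [0.30826482 0.35508481 0.15132526] 23.05
```

View pics/m8.png

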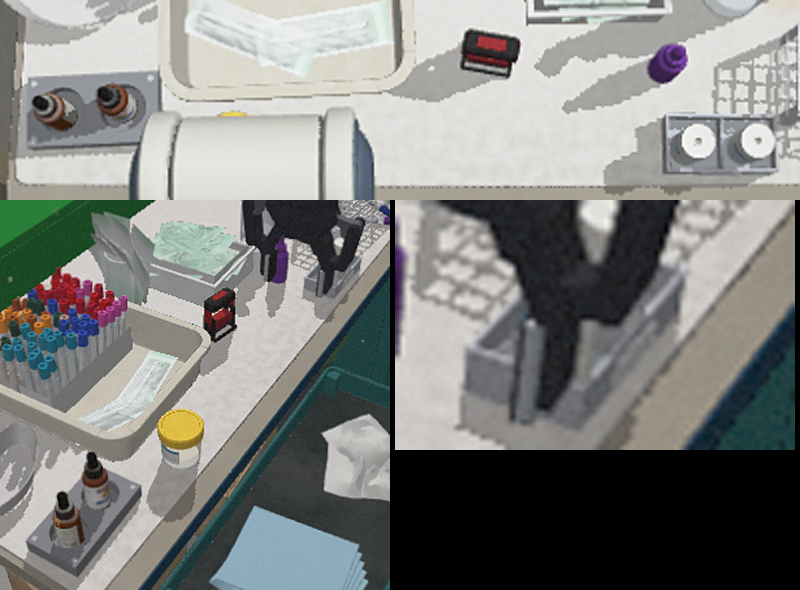

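The picture shows both bottles upright in the sockets (top crop: left about (48,108), right about (115,100)). Both rolls stand in the tray at (697,143) and (757,140), and the stamp and cup are where they were.

```bash
python3 -c "
from rig import robot
print(robot.close_job())"
```

```text
the job is handed in; nothing more can be done
None
```

The job is handed in at about 23 s: both gauze rolls stand in the steel tray and both brown bottles in the grey rack, one to each place, and the stamp and cup are where they were.

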